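Hold the drill bit just above the work

TASK

One of two pieces, the wooden spacer block or the steel bracket on its backing board, is standing on the table of the small bench drill. Pull the drill's red-knobbed feed lever down until the point of the bit is about 5 mm above the top of whichever piece is under it, without the bit ever touching the piece, and finish holding the lever there against its spring so that I can line up the piece under the bit. Do not let go of the lever, and leave the pieces and the other things on the table as they are.

Things in the scene. Friction and masses are not known exactly. Their poses are not given: they have to be found in the camera images.
- bench_drill: fixed stand of a small green bench drill: cast base 220 x 120 mm whose upper face (the drill table) is 30 mm above the tabletop, 20 mm steel column up to 345 mm. Origin: centre of the base's underside. Own -x is the machine's front, +z up. Vertical spindle axis at own x -65 mm, y 0; column at x +75 mm, y 0
- drill_head: the drill's head (green, black belt cover, motor behind), clamped on the column 0 to 15 mm higher from start to start, fixed while you work. Its origin is that much above the stand's origin, with the same axes; it fills own x -95 to +146 mm, y -37 to +37 mm, z 177 to 311 mm. The feed lever is on its -y side
- feed_lever: spring-return feed lever; swings in the upright plane through its hub that runs along the machine's front-back (x) direction. Origin on the level pivot axis (own y). At rest it points to the machine's front and up, 0.90 rad above level; travel 1.84 rad downward to a stop. 8 mm rod. It springs back if let go; holding takes about 3 N (near rest) to 7 N (far down) at the knob
- feed_hub (a point): pivot point of the feed lever, in the plane of the rod; 78 mm to the machine's -y side of the spindle axis, 40 mm clear of the head's side
- feed_knob (a point): centre of the red ball knob, 25 mm in diameter, at the lever's end, 110 mm from the pivot; about 305 to 320 mm above the tabletop at rest. Free room on all sides of it except where the rod runs to the pivot
- bit_tip (a point): the point (lowest point) of the 6 mm drill bit, on the spindle axis; it stands 90 to 105 mm above the tabletop at rest. A rack and pinion lowers it straight down 25 mm per radian of the lever (2.5 mm for each 0.1 rad). Chuck, 32 mm in diameter, begins 45 mm above the point
- block_mark (a point): pencil dot at the centre of the top of the wooden spacer block, 60 x 60 mm and 44 mm high, loose; it stands either on the drill table under the bit or on the lid of the drill bit case
- bracket_mark (a point): dot on the upper face of the flat leg of the steel angle bracket, 32 mm above the piece's underside. The bracket (4 mm steel, 40 mm wide, other leg upright, 40 mm higher, 34 mm from the dot) is fixed to a wooden backing board 70 x 56 x 28 mm: one loose piece. It stands on the drill table under the bit or on the lid of the drill bit case
- spacer_block: the wooden spacer block; origin at the centre of its underside
- bracket: the bracket with its backing board; origin in its underside, 32 mm under the dot
- bit_case: closed aluminium drill bit case 170 x 110 x 30 mm with a snap latch, heavy, does not move; origin at the centre of its underside. The piece that is not being drilled waits on its lid
- ramekin_mid (a point): centre of a white ceramic ramekin with screws in it, 86 mm in diameter, 45 mm high, loose
- tray_mid (a point): centre of a yellow nylon wall plug tray 150 x 100 x 28 mm, loose
- hex_mid (a point): centre of a folding hex key set with a purple plastic handle, 105 x 36 x 20 mm, loose
- quill: the moving quill with its chuck and drill bit, which the feed lever lowers straight down, 46 mm at most; origin at the point of the bit, z up. The bit is 6 mm in diameter and 45 mm long
Not all that is in view belongs to the job. What is shaped like the spacer_block but blue or purple is not meant.

How it is judged:
By the outcome, as a careful person would: the job done as asked, in the order asked, and still so for the second after the job is handed in, while the arm keeps its last pose, push and grip.
It also fails if it takes over 40 s, if anything falls off the work surface, if the arm or the gripper's body presses on something with over 40 N, if the wrist force passes 120 N, or if a joint passes its speed limit or range.

ROBOT

A 7-joint arm with a two-finger parallel gripper is mounted at the origin on the work surface. World frame = base frame: x ahead of the robot, y to its left, z up, the work surface at z = 0. Lengths are in mm, angles in rad, forces in N, time in s.
With the tool pointing down it reaches from about 375 to 925 mm from the base axis. Payload 3.1 kg.
Tool frame: the origin (TCP) lies where the fingers leave the gripper's body, on its centre line; the fingertips stand 73 mm ahead of it and the grasp point (between the pads) lies 54 mm ahead of it; z points along the fingers, y is the line along which they close (so a half turn about z gives the same grasp; the last joint's range is limited). The gripper opens to 85 mm and grips with 20 to 120 N. Pads are 22 mm wide; open, the fingers measure 114 mm over their backs; the gripper's body (76 mm by 85 mm) begins 54 mm behind the grasp point. The pads swing forward as they close: fully open they stand 13 mm farther back than shut.
Start: joints at [1.072, 0.383, 0.044, 1.598, -0.018, 1.161, -0.05], TCP at [253.619, -598.483, 303.869] pointing down, gripper open.
Joint ranges: [-2.61, 2.61], [-0.41, 2.15], [-1.48, 1.57], [0, 2.5], [-1.57, 4.71], [0.05, 1.97], [-2.85, 2.85]. Speed limits (rad/s): [2.79, 2.79, 3.14, 3.14, 3.14, 3.14, 3.14].

INTERFACE

Orientations are given as a rotation vector (axis times angle).
In Python, from plant import * gives the robot as it stands. The module is installed in compiled form; this text tells all that it offers.
- The arm moves only by the tool arm_command, never from a script. Its argument "series" is one flat list of numbers, 5 for each row, row after row: the finger opening in m, from 0 to 0.0854, then the shift along the tool's x, y, z in m, then the turn about the tool's z in rad. A call has 1 to 10 rows; each row shifts and turns the commanded pose from where the row before left it, along the tool's axes as they then stand; what a row does not reach is not made up. A row lasts 1/8 s, in which the tool goes at most 62.5 mm and 10.7 degrees, less where a joint would pass 70% of its speed; a pose out of reach is approached as far as the arm can. A call with a gripper value outside its range is refused whole. The fingers move at their own pace and stop on an object; "squeeze" is the grip in N (left out, the last holds). Time passes only in rows, so rows that do not move let the fingers close. It gives the time, the measured TCP pose, the force, the opening and the grip force at its end, in the units of the state.
- observe(): the state, without advancing time (a new reading comes with each control period).
- get_image(name): name is "side" or "top" or "wrist"; returns a dict with "frame" (420x560x3 uint8, blue, green, red), "vertical_fov" (degrees; the focal length in pixels is half the picture's height over the tangent of half this angle, whatever the lens; pixels are square), "cx", "cy" (the principal point, pixels), "view" (4x4, takes a point from world to camera coordinates); the wrist camera has in their place "mount" (4x4, takes a point from camera to tool coordinates, whose origin is the TCP and whose axes are the flange's). Camera axes: x right, y down, z forward; pixel columns grow to the right and rows downward; lengths in mm; the calibration is good to about 2 mm. A picture is of the moment at which its call begins: read the wrist's pose just before it. There is no depth.
- job_done(): hands the job in; it is judged then, once.
Trained networks look in a picture, given as the dict that the camera call returned (one of the last four; its "shot" number tells which), for a name from the list of things; names that differ only in an ending like _2 or _b are one class to them, and where a whole thing is asked for, a point or a joint stands for the part that bears it (a point fixed in the world has none). Each returns a list of dicts, best first, with "score" (0 to 1); they miss things now and then, are a little off and sometimes report something else, mostly with a low value. They report only what shows in the picture. A call takes as long as a camera call. They do not tell look-alikes from the thing itself.
- look_for(picture, thing): "point" ([column, row] in pixels, amid what is visible of it).
- mark_of(picture, thing): "point" ([column, row] in pixels: a listed point, or the origin of a listed thing).
The state is a dict: "t": time; "q": joint angles; "dq": joint speeds; "joint_efforts": joint torques, N m; "ee_pos": TCP position; "tool_rot": TCP orientation; "wrist_force": force on the tool from outside, world axes, zero at the start; "moment": the same for the moment, N m; "width": finger opening in mm; "grip_force": force on a finger pad.
Only numpy, scipy, OpenCV 4.12 (cv2) and the standard library are available. Lean on these libraries where they do the work, as an engineer would, in place of code of your own. Each camera call takes 0.05 s, during which the arm holds its last target. There are 200 camera calls.

## Working session

There is one attempt and no reset: what is moved stays moved. The work goes in short steps, Python scripts to look and compute and a tool call to move; the robot and the scene stay as the last step left them, time stands still between calls to the robot, and variables do not carry over. Pictures are saved under pics/ and viewed, at most 10 in all, crops included, and the job is handed in when it is done.

Besides the shell and the picture viewer there is one more tool, called by a JSON object that holds its "method" and its "body". arm_command: Moves the arm, as the interface text tells. Its arguments: {"type":"object","properties":{"series":{"type":"array","items":{"type":"number"}},"squeeze":{"type":"number"}},"required":["series"]}

```bash
mkdir -p pics
cat > h.py <<'E'
from plant import *
import numpy as np, cv2
from scipy.spatial.transform import Rotation as R
def K(p):
    f=p["frame"].shape[0]/2/np.tan(np.radians(p["vertical_fov"])/2)
    return f
def ray(p,uv):
    f=K(p); d=np.array([(uv[0]-p["cx"])/f,(uv[1]-p["cy"])/f,1.])
    V=np.array(p["view"]); Rm=V[:3,:3]; o=-Rm.T@V[:3,3]; d=Rm.T@d
    return o,d/np.linalg.norm(d)
def proj(p,X):
    V=np.array(p["view"]); c=V[:3,:3]@np.array(X)+V[:3,3]; f=K(p)
    return np.array([p["cx"]+f*c[0]/c[2],p["cy"]+f*c[1]/c[2]])
def onz(p,uv,z):
    o,d=ray(p,uv); return o+d*(z-o[2])/d[2]
def tri(a,ua,b,ub):
    o1,d1=ray(a,ua);o2,d2=ray(b,ub)
    s=np.linalg.lstsq(np.c_[d1,-d2],o2-o1,rcond=None)[0]
    x,y=o1+d1*s[0],o2+d2*s[1]
    return (x+y)/2,np.linalg.norm(x-y)
def wview(p,s):
    T=np.eye(4);T[:3,:3]=R.from_rotvec(s["tool_rot"]).as_matrix();T[:3,3]=s["ee_pos"]
    p["view"]=np.linalg.inv(T@np.array(p["mount"])); return p
E
python3 - <<'E'
from h import *
np.set_printoptions(precision=1,suppress=True)
s=observe();print(s["t"],s["tool_rot"],s["wrist_force"],s["width"])
a=get_image("side");b=get_image("top")
print("lens keys",[k for k in a])
for p in (a,b): print(ray(p,(p["cx"],p["cy"])),p["vertical_fov"])
cv2.imwrite("pics/side.png",a["frame"]);cv2.imwrite("pics/top.png",b["frame"])
for t in ["bench_drill","drill_head","feed_lever","feed_hub","feed_knob","bit_tip","block_mark","bracket_mark","spacer_block","bracket","bit_case","ramekin_mid","tray_mid","hex_mid","quill"]:
    r=[mark_of(p,t) for p in (a,b)]
    print(t,[[(np.array(x["point"]).round(1).tolist(),round(x["score"],2)) for x in q[:3]] for q in r], *(tri(a,r[0][0]["point"],b,r[1][0]["point"]) if r[0] and r[1] else ()))
E
```

```text
0.0 [-3.1 -0.6  0. ] [-0.2 -0.6  0.3] 85.46431923201655
lens keys ['frame', 'vertical_fov', 'cx', 'cy', 'view', 'shot']
(array([ 446.6, 1191.9, 1227.9]), array([ 0.1, -0.7, -0.7])) 44.48970684775115
(array([ 383.9,   65.6, 1243.3]), array([ 0.1,  0. , -1. ])) 49.596502884271516
bench_drill [[([279.4, 213.7], 0.55)], [([358.6, 199.7], 0.58)]] [ 606.1 -151.6   -9.8] 9.54993812743362
drill_head [[], [([348.2, 220.3], 0.3)]]
feed_lever [[([301.0, 172.4], 0.66)], [([348.1, 215.2], 0.59)]] [527.1 -85.9 232.5] 8.148254878919504
feed_hub [[([300.6, 175.1], 0.53)], [([345.6, 219.8], 0.65)]] [522.9 -82.  223.7] 2.1083700520507622
feed_knob [[([297.4, 163.8], 0.49)], [([323.4, 211.5], 0.77), ([347.7, 218.8], 0.62)]] [528.5 -23.4 311.4] 4.109879348690769
bit_tip [[([277.4, 203.7], 0.63)], []]
block_mark [[([282.2, 366.5], 0.82), ([224.3, 297.4], 0.77), ([277.7, 310.4], 0.65)], [([122.7, 222.5], 0.77), ([179.5, 206.5], 0.64), ([208.2, 155.9], 0.64)]] [527.3 485.6  42.1] 1.033771718811093
bracket_mark [[([276.1, 218.0], 0.58), ([273.1, 215.1], 0.57), ([277.8, 203.1], 0.38)], [([336.6, 198.9], 0.91
[... 187 characters left out ...]
, 212.1], 0.75)]] [ 657.1  329.3 -209.7] 237.85238371479144
bracket [[([275.6, 219.8], 0.56)], [([334.6, 196.7], 0.75)]] [609.  -80.5  25.8] 4.732770495960714
bit_case [[([273.4, 318.3], 0.75), ([329.3, 272.8], 0.32)], [([187.4, 212.3], 0.89)]] [565.7 319.8  15.9] 8.123926834118375
ramekin_mid [[([325.6, 272.0], 0.92)], [([254.9, 260.0], 0.77)]] [431.7 132.   16.9] 8.111486802086937
tray_mid [[([330.8, 176.4], 0.93)], [([431.8, 267.8], 0.81), ([352.3, 215.5], 0.5)]] [ 425.1 -341.4   21.1] 0.6374223029055941
hex_mid [[([348.0, 227.8], 0.51)], [([359.5, 198.6], 0.65), ([181.7, 207.0], 0.29), ([349.6, 215.5], 0.22)]] [ 478.9 -104.4   47.4] 255.46505262450844
quill [[([276.4, 205.2], 0.62)], []]
```

Run:
```python
import cv2
a=cv2.imread("pics/side.png");b=cv2.imread("pics/top.png")
cv2.imwrite("pics/s1.png",cv2.resize(a[120:270,190:390],None,fx=4,fy=4,interpolation=cv2.INTER_CUBIC))
cv2.imwrite("pics/t1.png",cv2.resize(b[140:290,280:480],None,fx=4,fy=4,interpolation=cv2.INTER_CUBIC))
```

```text
(no output)
```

View pics/side.png

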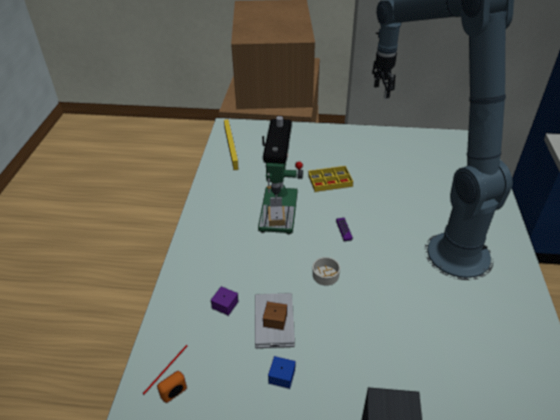

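View pics/top.png

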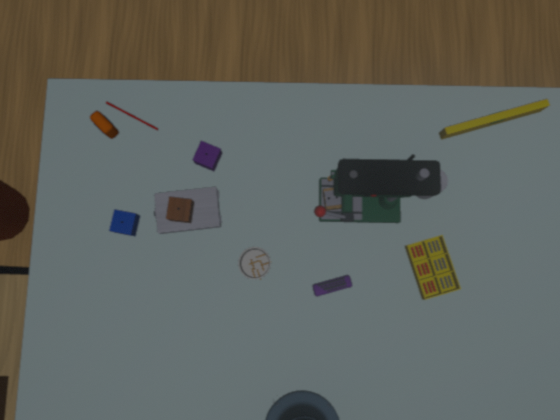

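```bash
sleep 0
```

```text
(no output)
```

View pics/s1.png

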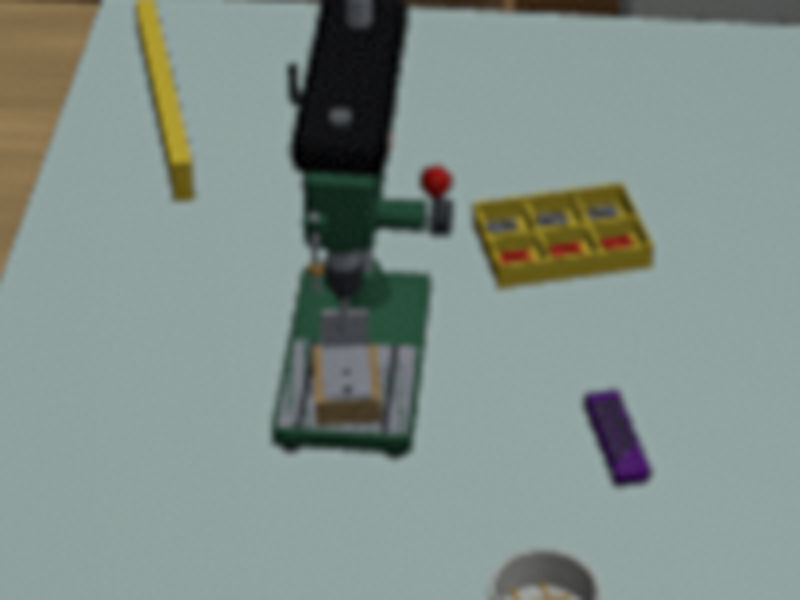

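The bracket (grey leg with dot, side px ~276,215) is under the bit. The brown wooden block is on the case (side ~275,316). The blue and purple cubes are look-alikes. The red knob is at side (299,165), top (320,211), with the lever on the robot's side and the machine front towards +y.

Run:
```python
from h import *
np.set_printoptions(precision=3,suppress=True)
p=get_image("wrist");s=observe()
print(np.array(p["mount"]),p["vertical_fov"],p["cx"],p["cy"],R.from_rotvec(s["tool_rot"]).as_matrix())
a=get_image("side");b=get_image("top")
def red(q):
    f=q["frame"].astype(int);m=(f[...,2]>110)&(f[...,1]<60)&(f[...,0]<70)
    n,_,st,c=cv2.connectedComponentsWithStats(m.astype(np.uint8));return [(c[i],st[i,4]) for i in range(1,n) if st[i,4]>8]
print(red(a),red(b))
print(tri(a,(299,165),b,(320,211)))
# base outline in top view: corners of base at z=30
for uv in [(319,177),(319,222),(401,222),(354,174),(424,174)]: print(uv,onz(b,uv,30),onz(b,uv,316))
print(onz(b,(279.4,213.7),0))
```

```text
[[ -0.     -0.957  -0.29   74.5  ]
 [  1.     -0.001   0.002   0.345]
 [ -0.002  -0.29    0.957 -70.418]
 [  0.      0.      0.      1.   ]] 70.83307571790101 279.0509697288233 209.82445576512472 [[ 0.921  0.39  -0.   ]
 [ 0.39  -0.921  0.   ]
 [ 0.    -0.    -1.   ]]
[(array([299.133, 163.467]), np.int32(15)), (array([343.357, 179.857]), np.int32(14)), (array([330.455, 181.545]), np.int32(11)), (array([318.273, 183.455]), np.int32(11)), (array([163.25 , 371.056]), np.int32(72))] [(array([100.233, 122.244]), np.int32(86))]
(array([526.071, -15.96 , 313.507]), np.float64(1.7656708689855707))
(319, 177) [664.357 -37.427  30.   ] [598.246 -13.131 316.   ]
(319, 222) [540.6   -38.476  30.   ] [503.661 -13.933 316.   ]
(401, 222) [ 545.191 -258.883   30.   ] [ 507.17  -182.384  316.   ]
(354, 174) [ 674.699 -132.879   30.   ] [606.15  -86.083 316.   ]
(424, 174) [ 678.63  -323.826   30.   ] [ 609.154 -232.018  316.   ]
[565.323  68.566   0.   ]
```

View pics/t1.png

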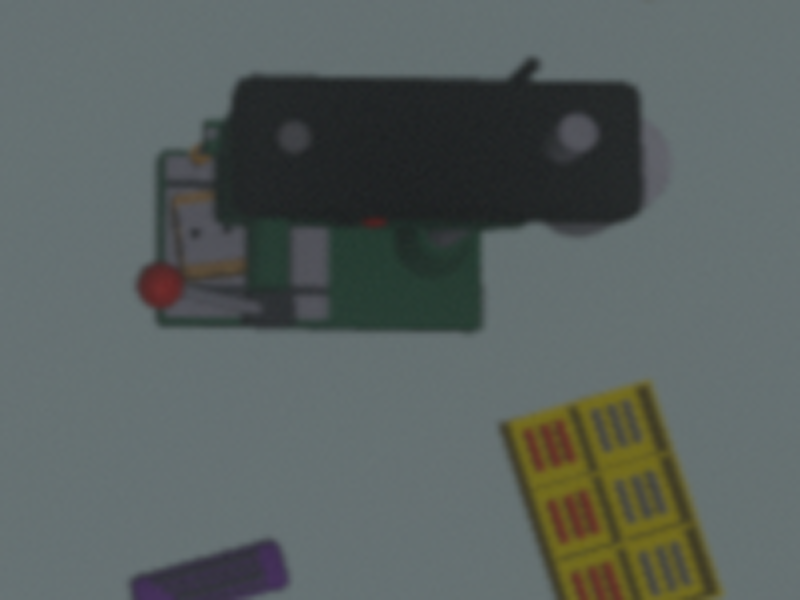

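The bracket's flat leg is under the bit, and the red knob is at about (526, -16, 313). I'm moving to a viewpoint on the robot side, looking obliquely under the head.

{"method": "arm_command", "body": {"series": [0.085,0.036,-0.039,0.005,0,0.085,0.036,-0.039,0.005,0,0.085,0.036,-0.039,0.005,0,0.085,0.036,-0.039,0.005,0,0.085,0.036,-0.039,0.005,0,0.085,0.036,-0.039,0.005,0,0.085,0.036,-0.039,0.005,0,0.085,0.036,-0.039,0.005,0,0.085,0.036,-0.039,0.005,0,0.085,0.036,-0.039,0.005,0], "squeeze": 40}}

```text
t: 3.0
ee_pos: [433.5, -97.4, 254.2]
tool_rot: [3.078, 0.625, 0.002]
wrist_force: [0.8, -0.2, 0.5]
width: 85.0
grip_force: 0.0
```

{"method": "arm_command", "body": {"series": [0.085,0,0,0.004,-0.17,0.085,0,0,0.004,-0.17,0.085,0,0,0.004,-0.17,0.085,0,0,0.004,-0.17,0.085,0,0,0.004,-0.17,0.085,0,0,0.004,-0.17,0.085,0,0,0,-0.16,0.085,0,0,0,0,0.085,0,0,0,0]}}

```text
t: 4.12
ee_pos: [433.0, -99.0, 230.1]
tool_rot: [2.213, 2.23, 0.0]
wrist_force: [-0.6, 0.3, -0.1]
width: 84.8
grip_force: 0.0
```

```bash
cat > look.py <<'E'
from h import *
import sys
np.set_printoptions(precision=1,suppress=True)
s=observe();p=wview(get_image("wrist"),s)
n=sys.argv[1]
cv2.imwrite(f"pics/{n}.png",p["frame"])
print(s["t"],s["ee_pos"],R.from_rotvec(s["tool_rot"]).as_matrix()[:,0],s["wrist_force"],s["width"],s["grip_force"])
print("proj tip/dot/knob/hub",proj(p,(603,-84,97)),proj(p,(603,-84,62)),proj(p,(526,-16,313)),proj(p,(526,-84,227)))
for t,z in [("bit_tip",97),("quill",97),("bracket_mark",62),("bracket",30),("bench_drill",0),("feed_hub",225),("feed_knob",313)]:
    print(t,[(np.array(x["point"]),round(x["score"],2),onz(p,x["point"],z)) for x in mark_of(p,t)[:2]])
import pickle;pickle.dump({k:p[k] for k in ("frame","vertical_fov","cx","cy","view")},open(f"{n}.pkl","wb"))
E
python3 look.py w1
```

```text
4.125 [433.  -99.  230.1] [-0.  1. -0.] [-0.6  0.3 -0.1] 84.78378139539166 0.0
proj tip/dot/knob/hub [514.5 207.1] [482.4 195.2] [-1642.8   300.6] [590.2 329.3]
bit_tip [(array([523.3, 206.5]), 0.59, array([609.2, -83.5,  97. ]))]
quill [(array([525.3, 203.6]), 0.81, array([610.1, -81.3,  97. ]))]
bracket_mark [(array([488.4, 191.9]), 0.86, array([607.4, -81.1,  62. ]))]
bracket [(array([462. , 184.5]), 0.97, array([604.6, -81.7,  30. ])), (array([216.2, 171. ]), 0.41, array([375.8, -70.7,  30. ]))]
bench_drill [(array([439.2, 237.9]), 0.76, array([ 609.9, -147.8,    0. ]))]
feed_hub []
feed_knob []
```

View pics/w1.png

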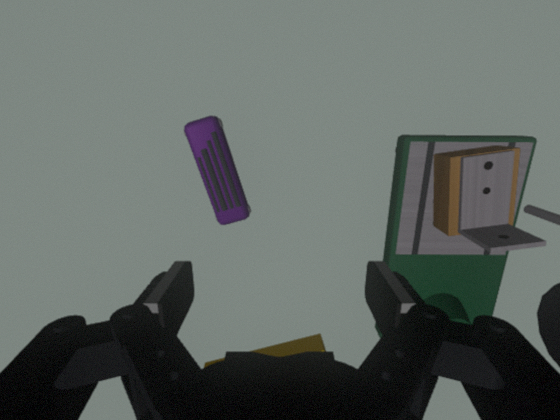

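The dot shows at (487,190) and the bit tip at about (525,207) on the right edge, with clear air between them. Next I take a second view from the front to pin down the spindle and tip.

{"method": "arm_command", "body": {"series": [0.085,0.04,-0.01,-0.01,0,0.085,0.04,0,-0.02,0,0.085,0.04,0,-0.02,0,0.085,0.039,0.027,-0.02,0,0.085,0,0.045,-0.02,0,0.085,0,0.045,0,0,0.085,0,0,0,0,0.085,0,0,0,0]}}

```text
t: 5.52
ee_pos: [537.5, 61.2, 319.2]
tool_rot: [-2.209, -2.231, 0.002]
wrist_force: [-0.2, 0.3, 0.3]
width: 85.1
grip_force: 0.0
```

```bash
python3 look.py w2
```

```text
5.525 [537.5  61.2 319.2] [-0.  1.  0.] [-0.2  0.3  0.3] 85.0752587598834 0.0
proj tip/dot/knob/hub [333.8 317.1] [329.  299.6] [246.8 517.1] [261.1 427.9]
bit_tip []
quill [(array([335.3, 320.5]), 0.67, array([605. , -88.7,  97. ]))]
bracket_mark [(array([333.7, 299.2]), 0.95, array([608.9, -83.4,  62. ]))]
bracket [(array([329.3, 285.5]), 0.79, array([608.5, -83. ,  30. ]))]
bench_drill [(array([325. , 310.4]), 0.88, array([ 610.4, -144.7,    0. ]))]
feed_hub []
feed_knob []
```

View pics/w2.png

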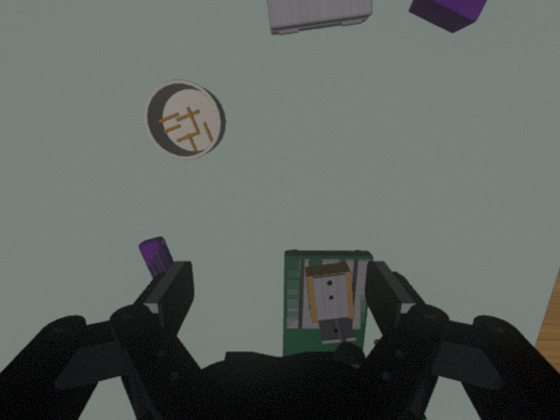

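Front view: the dots are at (331,283) and (331,298), the bit runs from the chuck (348,350) up to about (338,320), and the gripper is clear. I'll enlarge both views side by side.

Run:
```python
import cv2,numpy as np
a=cv2.imread("pics/w1.png")[145:255,460:560];b=cv2.imread("pics/w2.png")[265:365,290:390]
f=lambda x,k:cv2.convertScaleAbs(cv2.resize(x,(400,int(400*x.shape[0]/x.shape[1])),interpolation=cv2.INTER_CUBIC),alpha=2)
A=f(a,4);B=f(b,4);B=np.vstack([B,np.zeros((A.shape[0]-B.shape[0],400,3),np.uint8)])
cv2.imwrite("pics/c12.png",np.hstack([A,B]))
```

```text
(no output)
```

View pics/c12.png

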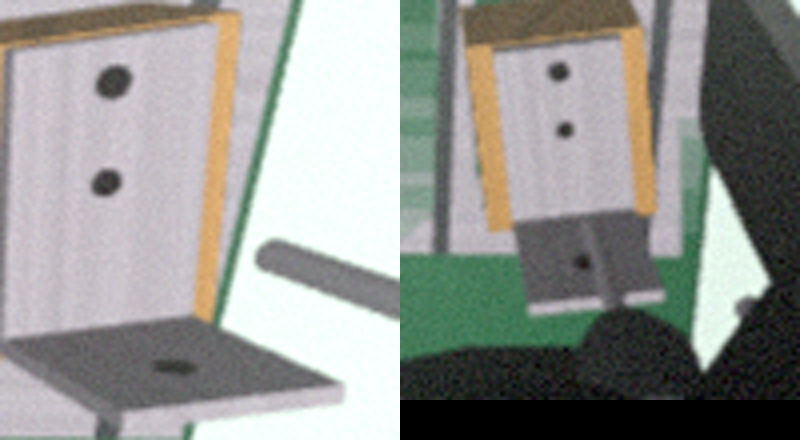

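Run:
```python
from h import *
import pickle
np.set_printoptions(precision=1,suppress=True)
a=pickle.load(open("w1.pkl","rb"));b=pickle.load(open("w2.pkl","rb"))
D=tri(a,(486.5,190.5),b,(331.2,297.3));T=tri(a,(524,208.5),b,(336.7,319.3))
print("dot",D,"tip",T)
print("dot@62",onz(a,(486.5,190.5),62),onz(b,(331.2,297.3),62))
for z in (90,93,96,99,102,105): print(z,onz(a,(524,208.5),z),onz(b,(336.7,319.3),z))
print("base front corners",onz(a,(402,136),30),onz(a,(535,137),30),onz(b,(286,250),30),onz(b,(370,250),30))
```

```text
dot (array([605.3, -80. ,  62.7]), np.float64(0.4440259085668057)) tip (array([605.4, -83.3, 102.2]), np.float64(0.37550479249260904))
dot@62 [605.6 -79.9  62. ] [605.6 -80.6  62. ]
90 [616.2 -87.   90. ] [608.2 -92.3  90. ]
93 [613.6 -86.1  93. ] [607.5 -90.   93. ]
96 [611.  -85.3  96. ] [606.8 -87.8  96. ]
99 [608.4 -84.4  99. ] [606.1 -85.5  99. ]
102 [605.8 -83.5 102. ] [605.3 -83.2 102. ]
105 [603.1 -82.6 105. ] [604.6 -80.9 105. ]
base front corners [542.9 -38.2  30. ] [661.6 -38.2  30. ] [547.8 -30.2  30. ] [659.3 -29.   30. ]
```

Tip is at about z 102 and the dot at about 62.5, so the feed is ~34.5 mm (1.38–1.4 rad). I'm going above the knob for one look.

{"method": "arm_command", "body": {"series": [0.085,0,0,-0.05,0,0.085,0,0,-0.05,0,0.085,-0.04,-0.006,0,0,0.085,-0.037,-0.006,0,0,0.085,0,0,0,0,0.085,0,0,0,0]}}

```text
t: 6.68
ee_pos: [526.9, -15.3, 419.9]
tool_rot: [-2.21, -2.233, -0.001]
wrist_force: [-0.2, -0.6, -0.5]
width: 84.6
grip_force: 0.0
```

```bash
python3 look.py w3 | grep -v bracket
python3 - <<'E'
from h import *
import pickle
a=pickle.load(open("w3.pkl","rb"));f=a["frame"].astype(int)
m=((f[...,2]>2.2*f[...,1])&(f[...,2]>60)).astype(np.uint8)
n,_,st,c=cv2.connectedComponentsWithStats(m)
for i in range(1,n):
    if st[i,4]>100: print(st[i],c[i],[onz(a,c[i],z).round(1) for z in (310,315,320)], "diam mm z~",295*25/max(st[i,2:4]))
s=get_image("side");t=get_image("top")
E
```

```text
6.675 [526.9 -15.3 419.9] [-0.  1.  0.] [-0.2 -0.6 -0.5] 84.63052324672287 0.0
proj tip/dot/knob/hub [331.6 225.7] [327.7 217.9] [276.5 240.1] [276.6 269.8]
bit_tip [(array([333.5, 226.4]), 0.67, array([605.7, -85. ,  97. ])), (array([328.4, 209.3]), 0.3, array([597. , -59.8,  97. ]))]
quill [(array([332.9, 225.9]), 0.57, array([604.8, -84.3,  97. ]))]
bench_drill [(array([325.1, 239.9]), 0.75, array([ 611.8, -146.3,    0. ]))]
feed_hub [(array([281.2, 270.1]), 0.75, array([530.6, -85.3, 225. ]))]
feed_knob [(array([280. , 241.9]), 0.74, array([528.3, -17.2, 313. ])), (array([322.1, 242.6]), 0.7, array([555.6, -17.5, 313. ]))]
[261 225  36  35 920] [277.54021739 242.70217391] [array([526.7, -19.1, 310. ]), array([526.7, -17. , 315. ]), array([526.7, -14.8, 320. ])] diam mm z~ 204.86111111111111
```

{"method": "arm_command", "body": {"series": [0.085,-0.002,0,0.027,0,0.085,0,0,0.027,0,0.085,0,0,0,0,0.0,0,0,0,0,0.0,0,0,0,0,0.0,0,0,0,0,0.0,0,0,0,0,0.0,0,0,0,0], "squeeze": 50}}

```text
t: 8.18
ee_pos: [526.8, -17.7, 366.9]
tool_rot: [-2.21, -2.232, 0.001]
wrist_force: [-3.9, 0.3, 5.6]
width: 22.4
grip_force: 48.7
```

```bash
python3 -c "
import numpy as np
h=np.array([-85,229]);p=None
for a in np.arange(.9,-.56,-.1):
    q=110*np.array([np.cos(a),np.sin(a)])
    if p is not None: print(round(a,2),(q-p).round(1), (q-110*np.array([np.cos(.9),np.sin(.9)])).round(1))
    p=q
"
```

```text
0.8 [ 8.3 -7.3] [ 8.3 -7.3]
0.7 [ 7.5 -8. ] [ 15.8 -15.3]
0.6 [ 6.7 -8.8] [ 22.4 -24.1]
0.5 [ 5.7 -9.4] [ 28.2 -33.4]
0.4 [ 4.8 -9.9] [ 32.9 -43.3]
0.3 [  3.8 -10.3] [ 36.7 -53.7]
0.2 [  2.7 -10.7] [ 39.4 -64.3]
0.1 [  1.6 -10.9] [ 41.1 -75.2]
0.0 [  0.5 -11. ] [ 41.6 -86.2]
-0.1 [ -0.5 -11. ] [ 41.1 -97.1]
-0.2 [ -1.6 -10.9] [  39.4 -108. ]
-0.3 [ -2.7 -10.7] [  36.7 -118.7]
-0.4 [ -3.8 -10.3] [  32.9 -129. ]
-0.5 [-4.8 -9.9] [  28.2 -138.9]
```

```bash
python3 look.py w4 | head -1; python3 -c "
import cv2;a=cv2.imread('pics/w4.png')[180:400,160:440];cv2.imwrite('pics/w4c.png',cv2.convertScaleAbs(cv2.resize(a,None,fx=2.5,fy=2.5,interpolation=cv2.INTER_CUBIC),alpha=2))"
```

```text
8.175 [526.8 -17.7 366.9] [-0.  1. -0.] [-3.9  0.3  5.6] 22.44789334495077 48.684765100479126
```

View pics/w4c.png

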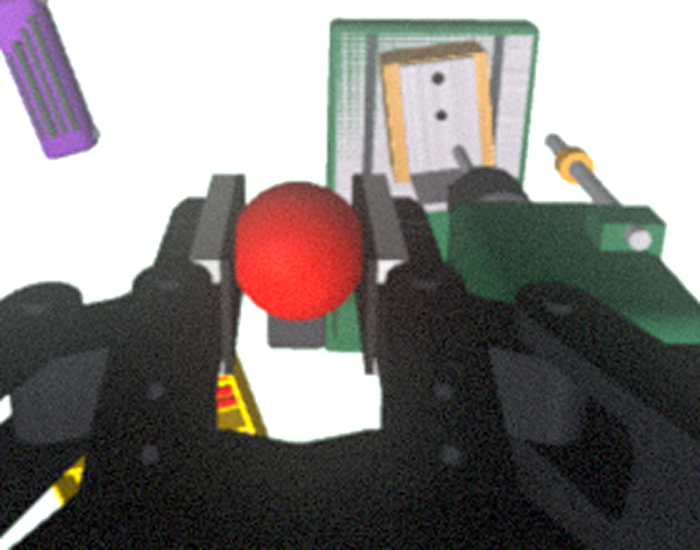

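The red knob sits well between the pads, and the bit and bracket stay visible. Now I pull along the arc, checking partway.

{"method": "arm_command", "body": {"series": [0,0.0083,0,0.0073,0,0,0.0075,0,0.008,0,0,0.0067,0,0.0088,0,0,0.0057,0,0.0094,0,0,0.0048,0,0.0099,0,0,0.0038,0,0.0103,0,0,0.0027,0,0.0107,0,0,0,0,0,0]}}

```text
t: 9.57
ee_pos: [526.7, 22.0, 302.1]
tool_rot: [2.209, 2.233, -0.0]
wrist_force: [-3.5, -1.3, 5.9]
width: 22.2
grip_force: 51.9
```

```bash
python3 look.py w5 | grep -v hub
python3 - <<'E'
from h import *
import pickle
a=pickle.load(open("w5.pkl","rb"));f=a["frame"].astype(int)
m=((f[...,2]>2.2*f[...,1])&(f[...,2]>60)).astype(np.uint8)
n,_,st,c=cv2.connectedComponentsWithStats(m)
for i in range(1,n):
    if st[i,4]>100: print(st[i],c[i])
b=pickle.load(open("w4.pkl","rb"));f=b["frame"].astype(int)
m=((f[...,2]>2.2*f[...,1])&(f[...,2]>60)).astype(np.uint8)
n,_,st,c=cv2.connectedComponentsWithStats(m)
for i in range(1,n):
    if st[i,4]>100: print(st[i],c[i],[onz(b,c[i],z).round(1) for z in (310,315,320)])
for z in (102,85,80): print(z,proj(a,(605.4,-83.3,z)))
E
```

```text
9.575 [526.7  22.  302.1] [-0.  1. -0.] [-3.5 -1.3  5.9] 22.189429452243296 51.85617506504059
bit_tip [(array([350.3, 289.1]), 0.37, array([604.3, -75.6,  97. ]))]
quill [(array([347.2, 291.1]), 0.49, array([601.2, -78. ,  97. ]))]
bracket_mark []
bracket [(array([335.7, 266.2]), 0.62, array([601.7, -83.9,  30. ]))]
bench_drill [(array([336.4, 265.6]), 0.45, array([609.3, -98.7,   0. ])), (array([346.3, 278.8]), 0.42, array([ 624.7, -119.4,    0. ]))]
feed_knob [(array([337.4, 267.5]), 0.75, array([539.9,  64.3, 313. ])), (array([278.3, 286.6]), 0.7, array([526.7,  59.4, 313. ]))]
[ 253  263   52   52 2140] [277.80981308 289.02196262]
[ 254  257   50   51 2046] [278.22091887 282.26148583] [array([527. , -19.6, 310. ]), array([527. , -16.6, 315. ]), array([527. , -13.6, 320. ])]
102 [351.81161715 298.13777226]
85 [348.18439775 289.27698423]
80 [347.18509377 286.83582483]
```

{"method": "arm_command", "body": {"series": [0,0.0016,0,0.0109,0,0,0.0005,0,0.011,0,0,-0.0005,0,0.011,0,0,-0.0016,0,0.0109,0,0,-0.0027,0,0.0107,0,0,0,0,0,0,0,0,0,0,0]}}

```text
t: 10.85
ee_pos: [526.8, 18.6, 248.0]
tool_rot: [2.211, 2.231, -0.001]
wrist_force: [-3.5, -0.9, 7.0]
width: 22.3
grip_force: 54.4
```

```bash
python3 look.py w6 | grep -v hub
cat > ang.py <<'E'
from h import *
import pickle,sys
from scipy.optimize import brentq
for n in sys.argv[1:]:
    b=pickle.load(open(n+".pkl","rb"));f=b["frame"].astype(int)
    m=((f[...,2]>2.2*f[...,1])&(f[...,2]>60)).astype(np.uint8)
    k,_,st,c=cv2.connectedComponentsWithStats(m);i=1+np.argmax(st[1:,4])
    for hz in (227,229,231):
        g=lambda a:proj(b,(527,-85+110*np.cos(a),hz+110*np.sin(a)))[1]-(st[i,1]+st[i,3]/2-.5)
        A=np.linspace(-.9,1.2,200);v=[g(x) for x in A]
        print(n,st[i],c[i].round(1),hz,[round(brentq(g,A[j],A[j+1]),3) for j in range(199) if v[j]*v[j+1]<0])
E
python3 ang.py w3 w4 w5 w6
python3 - <<'E'
import cv2,numpy as np
o=[]
for n,(r,c) in dict(w4=(190,300),w6=(220,310)).items():
    a=cv2.imread(f"pics/{n}.png")[r:r+100,c:c+80]
    o.append(cv2.convertScaleAbs(cv2.resize(a,(400,500),interpolation=cv2.INTER_CUBIC),alpha=2.5))
cv2.imwrite("pics/c46.png",np.hstack(o))
E
```

```text
10.85 [526.8  18.6 248. ] [-0.  1. -0.] [-3.5 -0.9  7. ] 22.29295262761848 54.40238356590271
bit_tip [(array([145.1, 271.9]), 0.17, array([415.6, -30.6,  97. ]))]
quill []
bracket_mark [(array([360. , 299.1]), 0.65, array([609.3, -78.6,  62. ]))]
bracket [(array([349.4, 284.1]), 0.56, array([606.2, -81. ,  30. ]))]
bench_drill []
feed_knob [(array([277.8, 283.1]), 0.88, array([526.6,  89.3, 313. ]))]
w3 [261 225  36  35 920] [277.5 242.7] 227 [0.905]
w3 [261 225  36  35 920] [277.5 242.7] 229 [0.898]
w3 [261 225  36  35 920] [277.5 242.7] 231 [0.891]
w4 [ 254  257   50   51 2046] [278.2 282.3] 227 [0.907]
w4 [ 254  257   50   51 2046] [278.2 282.3] 229 [0.898]
w4 [ 254  257   50   51 2046] [278.2 282.3] 231 [0.888]
w5 [ 253  263   52   52 2140] [277.8 289. ] 227 [0.243]
w5 [ 253  263   52   52 2140] [277.8 289. ] 229 [0.229]
w5 [ 253  263   52   52 2140] [277.8 289. ] 231 [0.216]
w6 [ 252  259   54   55 2279] [277.7 286.8] 227 [-0.89, -0.209]
w6 [ 252  259   54   55 2279] [277.7 286.8] 229 [-0.86, -0.239]
w6 [ 252  259   54   55 2279] [277.7 286.8] 231 [-0.828, -0.271]
```

View pics/c46.png

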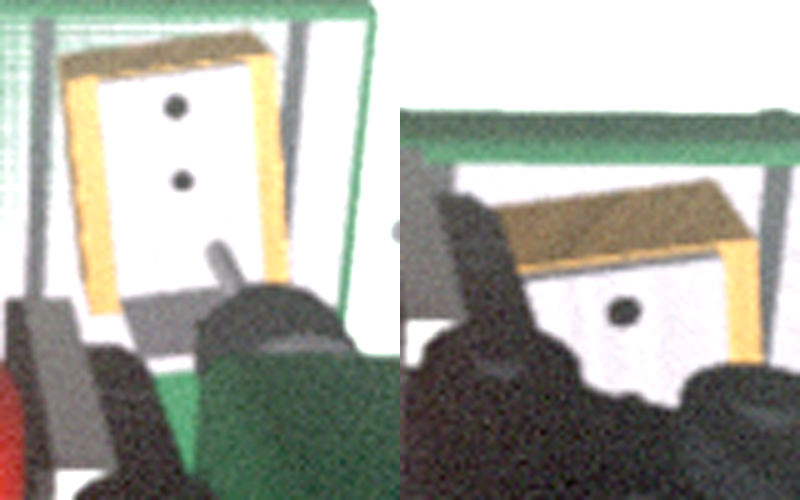

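The knob is still gripped, but the bit is now hidden from the wrist camera. I'll measure the quill's travel in the side camera along the projected spindle axis, and refine the rest tip from three views.

```bash
cat > side.py <<'E'
from h import *
import sys
np.set_printoptions(precision=1,suppress=True,linewidth=200)
acc=0
for i in range(8):
    p=get_image("side");acc=acc+p["frame"].astype(np.float32)
acc/=8;np.save(sys.argv[1]+".npy",acc)
r=cv2.imread("pics/side.png").astype(np.float32)
zs=np.arange(55,175,4.)
for n,im in (("rest",r),("now",acc)):
    g=im.mean(2)
    for dx in (0,):
        uv=np.array([proj(p,(605.4+dx,-83.3,z)) for z in zs],np.float32)
        print(n,dx,cv2.remap(g,uv[None,:,0],uv[None,:,1],cv2.INTER_LINEAR)[0].round(0).astype(int))
print(zs.astype(int));print(proj(p,(605.4,-83.3,102)),proj(p,(605.4,-83.3,67)),proj(p,(605.3,-80,62)))
E
python3 side.py n6
python3 - <<'E'
from h import *
import pickle
from scipy.optimize import least_squares
v=[pickle.load(open(f"{n}.pkl","rb")) for n in("w1","w2","w4")]
for nm,P in dict(tip=[(524,208.5),(336.7,319.3),(343,238.6)],dot=[(486.5,190.5),(331.2,297.3),(336.4,226)]).items():
    s=least_squares(lambda X:np.concatenate([proj(a,X)-u for a,u in zip(v,P)]),(605,-83,90));print(nm,s.x.round(1),s.fun.round(1))
E
```

```text
rest 0 [102 104 119 123 124 124 120 108  88  71  66  67  65  65  66  67  70  72  67  58  48  35  22  23  23  23  24  30  47  63]
now 0 [104 108 122 122 111  98  87  80  72  68  68  69  66  55  40  28  24  24  25  26  35  53  67  70  70  70  67  61  55  51]
[ 55  59  63  67  71  75  79  83  87  91  95  99 103 107 111 115 119 123 127 131 135 139 143 147 151 155 159 163 167 171]
[275.7 202.4] [275.8 210.2] [275.8 212. ]
tip [605.9 -83.3 101.7] [-0.  -0.4  0.5 -0.1 -0.4  0.7]
dot [605.3 -80.   62.5] [ 0.1  0.2 -0.1 -0.2 -0.1 -0.2]
```

Travel so far is about 28 mm (the side edge shift and the knob ray agree), leaving a gap of about 11 mm. I advance another 0.2 rad.

{"method": "arm_command", "body": {"series": [0,-0.0015,0,0.0052,0,0,-0.0016,0,0.0052,0,0,-0.0019,0,0.0052,0,0,-0.002,0,0.0051,0,0,0,0,0,0,0,0,0,0,0]}}

```text
t: 12.4
ee_pos: [526.8, 8.9, 227.7]
tool_rot: [2.212, 2.228, -0.006]
wrist_force: [-4.9, -3.9, 10.1]
width: 22.3
grip_force: 48.8
```

```bash
python3 look.py w7 | head -1; python3 ang.py w7; python3 side.py n7
cat > shift.py <<'E'
from h import *
import sys
p=get_image("side");r=cv2.imread("pics/side.png").astype(np.float32)
def prof(im):
    z=np.arange(60,185,.5);o=0
    for dx in (-8,-4,0,4,8):
        uv=np.array([proj(p,(605.4+dx,-83.3,q)) for q in z],np.float32)
        o=o+cv2.remap(im.mean(2),uv[None,:,0],uv[None,:,1],cv2.INTER_CUBIC)[0]/5
    return z,o
z,a=prof(r)
for n in sys.argv[1:]:
    _,b=prof(np.load(n+".npy"))
    c=[]
    w=(z>128)&(z<162)
    for s in np.arange(15,45,.25):
        bb=np.interp(z[w]-s,z,b); c.append((np.std(bb-a[w]),s))
    print(n,sorted(c)[:4])
E
python3 shift.py n6 n7
```

```text
12.4 [526.8   8.9 227.7] [-0.  1. -0.] [-4.9 -3.9 10.1] 22.318608301537374 48.78171980381012
w7 [ 250  255   57   53 2311] [277.7 281.6] 227 [-0.716, -0.359]
w7 [ 250  255   57   53 2311] [277.7 281.6] 229 [-0.652, -0.422]
w7 [ 250  255   57   53 2311] [277.7 281.6] 231 []
rest 0 [102 104 119 123 124 124 120 108  88  71  66  67  65  65  66  67  70  72  67  58  48  35  22  23  23  23  24  30  47  63]
now 0 [104 108 117 109  98  91  86  80  72  68  68  67  54  36  26  24  25  25  27  39  57  69  70  68  64  57  54  59  63  64]
[ 55  59  63  67  71  75  79  83  87  91  95  99 103 107 111 115 119 123 127 131 135 139 143 147 151 155 159 163 167 171]
[275.7 202.4] [275.8 210.2] [275.8 212. ]
n6 [(np.float64(3.7819835548402634), np.float64(25.25)), (np.float64(3.8170621541772607), np.float64(25.0)), (np.float64(3.8238880398897153), np.float64(25.5)), (np.float64(3.900177733520972), np.float64(24.75))]
n7 [(np.float64(4.160508917995677), np.float64(30.0)), (np.float64(4.16182852748438), np.float64(29.75)), (np.float64(4.203633713754716), np.float64(30.25)), (np.float64(4.2399026468863665), np.float64(29.5))]
```

```bash
cat > kn.py <<'E'
from h import *
import pickle,sys
for n in sys.argv[1:]:
    b=pickle.load(open(n+".pkl","rb"));f=b["frame"].astype(np.float32)
    f=cv2.GaussianBlur(f,(5,5),1)
    q=f[...,2]/(f.sum(2)+6)          # red chromaticity
    col=q[:,270:287].mean(1)
    P=q[200:330,230:330]; m=(P>.6).astype(np.uint8)
    k,l,st,c=cv2.connectedComponentsWithStats(m);i=1+np.argmax(st[1:,4])
    cnt=max(cv2.findContours((l==i).astype(np.uint8),0,1)[0],key=len)[:,0].astype(float)
    A=np.c_[2*cnt,np.ones(len(cnt))];x=np.linalg.lstsq(A,(cnt**2).sum(1),rcond=None)[0]
    r=np.sqrt(x[2]+x[0]**2+x[1]**2)
    up=np.where(col[200:330]>.6)[0]+200
    def e(j,k2): return j+(.6-col[j])/(col[k2]-col[j])*(k2-j)
    t=e(up[0]-1,up[0]);bo=e(up[-1]+1,up[-1])
    print(n,"top %.1f bot %.1f mid %.1f d %.1f"%(t,bo,(t+bo)/2,bo-t),"circ",x[:2]+[230,200],"d %.1f"%(2*r),"area d %.1f"%np.sqrt(st[i,4]*4/np.pi))
E
python3 kn.py w3 w4 w5 w6 w7
```

```text
w3 top 238.5 bot 255.7 mid 247.1 d 17.2 circ [277.22853915 247.65159462] d 19.4 area d 20.3
w4 top 267.9 bot 306.3 mid 287.1 d 38.4 circ [277.42105464 286.60424284] d 42.7 area d 43.3
w5 top 273.4 bot 313.4 mid 293.4 d 40.0 circ [277.37689809 292.79206982] d 44.7 area d 45.3
w6 top 271.0 bot 312.0 mid 291.5 d 41.0 circ [277.31591599 291.04830833] d 45.9 area d 46.6
w7 top 266.6 bot 306.5 mid 286.6 d 39.9 circ [277.4935564  286.09282506] d 45.6 area d 46.1
```

The knob has ridden up about 7 mm in the grip, so the lever is at about -0.43 rad and the gap is about 6.5–7 mm. One small final step, then a check.

{"method": "arm_command", "body": {"series": [0,-0.0017,0,0.0035,0,0,-0.0018,0,0.0035,0,0,0,0,0,0,0,0,0,0,0]}}

```text
t: 13.75
ee_pos: [526.9, 3.7, 221.0]
tool_rot: [2.212, 2.225, -0.009]
wrist_force: [-6.3, -6.0, 13.2]
width: 21.4
grip_force: 48.3
```

```bash
python3 look.py w8 | head -1; python3 kn.py w8; python3 ang.py w8; python3 side.py n8; python3 shift.py n8
python3 - <<'E'
from h import *
o=[]
for im in (cv2.imread("pics/side.png").astype(np.float32),np.load("n8.npy")):
    a=im[185:235,255:295]; o.append(cv2.convertScaleAbs(cv2.resize(a,(400,500),interpolation=cv2.INTER_CUBIC),alpha=1.6))
cv2.imwrite("pics/c8.png",np.hstack(o))
E
```

```text
13.75 [526.9   3.7 221. ] [-0.  1. -0.] [-6.3 -6.  13.2] 21.43883030359399 48.34952116012573
w8 top 262.9 bot 302.3 mid 282.6 d 39.4 circ [277.34843799 282.11513788] d 45.6 area d 46.2
w8 [ 250  250   58   54 2356] [277.6 277.4] 227 [-0.656, -0.394, 1.187]
w8 [ 250  250   58   54 2356] [277.6 277.4] 229 [1.065]
w8 [ 250  250   58   54 2356] [277.6 277.4] 231 [0.992]
rest 0 [102 104 119 123 124 124 120 108  88  71  66  67  65  65  66  67  70  72  67  58  48  35  22  23  23  23  24  30  47  63]
now 0 [105 105 108 101  94  90  87  80  73  68  67  61  46  31  24  24  24  25  31  45  62  71  71  67  64  59  58  65  70  69]
[ 55  59  63  67  71  75  79  83  87  91  95  99 103 107 111 115 119 123 127 131 135 139 143 147 151 155 159 163 167 171]
[275.7 202.4] [275.8 210.2] [275.8 212. ]
n8 [(np.float64(3.667009065689525), np.float64(31.25)), (np.float64(3.6876467857460145), np.float64(31.0)), (np.float64(3.7217758709429605), np.float64(31.5)), (np.float64(3.774637522518599), np.float64(30.75))]
```

View pics/c8.png

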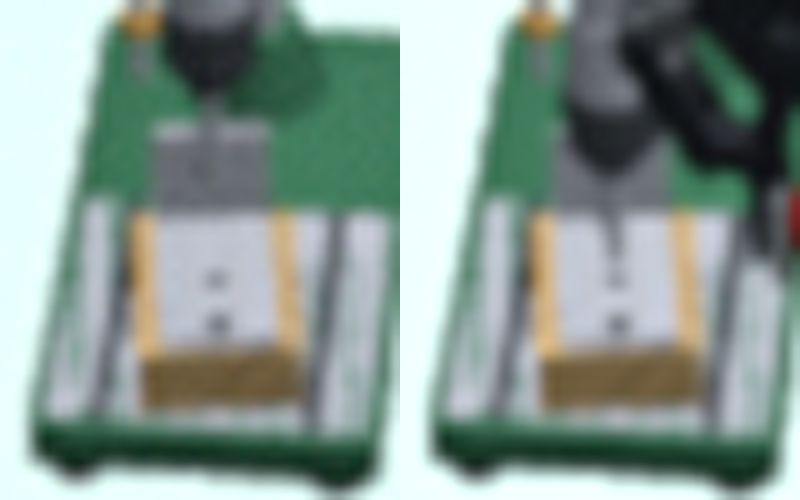

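The tip shows about 5 mm over the leg, beside the dot. However, the force and width trend suggest the ball is near the front edge of the pads, so I recentre the grip forward a little.

{"method": "arm_command", "body": {"series": [0,0.002,0,0.0005,0,0,0.002,0,0.0005,0,0,0.002,0,0.0005,0,0,0,0,0,0,0,0,0,0,0]}}

```text
t: 15.22
ee_pos: [527.0, 3.8, 220.3]
tool_rot: [2.213, 2.217, -0.019]
wrist_force: [-8.6, -15.2, 17.0]
width: 21.5
grip_force: 50.0
```

```bash
python3 look.py w9 | head -1; python3 kn.py w9; python3 side.py n9|grep now; python3 shift.py n9
```

```text
15.225 [527.    3.8 220.3] [-0.  1. -0.] [ -8.6 -15.2  17. ] 21.537231060771223 50.02081274986267
w9 top 264.0 bot 302.9 mid 283.4 d 39.0 circ [277.02086074 282.78942684] d 45.6 area d 46.0
now 0 [104 105 109 101  94  90  86  80  73  68  67  62  46  31  24  24  24  26  31  45  62  70  71  67  61  56  57  65  70  68]
n9 [(np.float64(3.98905932473034), np.float64(31.25)), (np.float64(3.997191163740854), np.float64(31.5)), (np.float64(4.054508399801849), np.float64(31.75)), (np.float64(4.056219059780019), np.float64(31.0))]
```

```bash
cat > tip.py <<'E'
from h import *
import sys
from scipy.optimize import curve_fit
from scipy.special import erf
p=get_image("side");r=cv2.imread("pics/side.png").astype(np.float32)
dots=[]
def dot(im):
    g=im.mean(2)[209:216,271:282];u=cv2.resize(g,None,fx=1,fy=1)
    w=np.clip(np.median(u)-u-6,0,None);yy,xx=np.mgrid[209:216,271:282]
    # nearest blob to (276,212.4)
    w=w*(np.hypot(xx-276,yy-212.3)<2.2);return (w*xx).sum()/w.sum(),(w*yy).sum()/w.sum()
print("dot rest",dot(r),"pred",proj(p,(605.3,-80,62)),proj(p,(605.3,-80,62.5)))
z=np.arange(50,84,.5)
def prof(im):
    o=0
    for dx in (-1.5,0,1.5):
        uv=np.array([proj(p,(605.4+dx,-83.3,q)) for q in z],np.float32);o=o+cv2.remap(im.mean(2),uv[None,:,0],uv[None,:,1],cv2.INTER_LINEAR)[0]/3
    return o
a=prof(r)
for n in sys.argv[1:]:
    d=prof(np.load(n+".npy"))-a
    f=lambda z,A,c,s:A/2*(1+erf((z-c)/s/1.414))
    m=z<80
    q,_=curve_fit(f,z[m],d[m],(-34,67,4));print(n,q.round(2))
E
python3 tip.py n6 n7 n8 n9
```

```text
dot rest (np.float64(276.1796407513904), np.float64(212.53892211711624)) pred [275.80010657 211.97466223] [275.79745456 211.86505189]
n6 [-31.79  72.51   3.18]
n7 [-32.    68.47   3.74]
n8 [-30.82  65.61   3.89]
n9 [-31.01  65.66   3.9 ]
```

The tip is about 5.2 mm above the leg, calibrated on the dot. I relieve the radial tension I just added and re-measure.

{"method": "arm_command", "body": {"series": [0,-0.002,0,-0.0005,0,0,-0.002,0,-0.0005,0,0,-0.002,0,-0.0005,0,0,-0.002,0,-0.0005,0,0,0,0,0,0,0,0,0,0,0]}}

```text
t: 16.88
ee_pos: [526.8, 3.7, 221.3]
tool_rot: [2.212, 2.228, -0.005]
wrist_force: [-5.8, -3.6, 11.2]
width: 20.9
grip_force: 48.5
```

```bash
python3 look.py w10 | head -1; python3 kn.py w10; python3 side.py n10|grep now; python3 tip.py n10;python3 shift.py n10
```

```text
16.875 [526.8   3.7 221.3] [-0.  1. -0.] [-5.8 -3.6 11.2] 20.94948806603469 48.53217422962189
w10 top 262.7 bot 302.1 mid 282.4 d 39.5 circ [277.28648365 281.92764974] d 45.6 area d 46.1
now 0 [104 105 108 100  93  90  86  80  72  68  68  63  49  32  24  23  25  26  30  44  62  71  71  68  64  59  59  66  71  68]
dot rest (np.float64(276.1796407513904), np.float64(212.53892211711624)) pred [275.80010657 211.97466223] [275.79745456 211.86505189]
n10 [-31.05  65.59   3.88]
n10 [(np.float64(4.0261505682545105), np.float64(31.0)), (np.float64(4.050874193642564), np.float64(31.25)), (np.float64(4.056380385370791), np.float64(30.75)), (np.float64(4.14553105194596), np.float64(31.5))]
```

{"method": "arm_command", "body": {"series": [0,0,0,0,0,0,0,0,0,0,0,0,0,0,0,0,0,0,0,0,0,0,0,0,0,0,0,0,0,0,0,0,0,0,0,0,0,0,0,0]}}

```text
t: 18.77
ee_pos: [526.9, 3.7, 221.3]
tool_rot: [2.212, 2.228, -0.005]
wrist_force: [-5.5, -3.4, 10.9]
width: 21.7
grip_force: 48.5
```

```bash
python3 side.py n11|grep now; python3 tip.py n11; python3 -c "
from h import *
s=observe();print(s['t'],s['ee_pos'],s['wrist_force'],s['width'],s['grip_force'])"
```

```text
now 0 [104 105 109 100  93  90  86  80  73  68  68  63  49  32  24  24  25  26  31  44  62  70  71  67  64  59  58  66  71  69]
dot rest (np.float64(276.1796407513904), np.float64(212.53892211711624)) pred [275.80010657 211.97466223] [275.79745456 211.86505189]
n11 [-31.24  65.65   3.89]
19.225 [526.86212722   3.6396501  221.34972084] [-5.7994271  -2.89149814 11.45746979] 21.10961947321959 48.536192178726196
```

It holds steady, so I'm handing in.

```bash
python3 -c "
from plant import *
print(job_done())"
```

```text
the job is handed in; nothing more can be done
None
```

The lever is pulled down and held with the bit point about 5 mm (my estimate, ±1.5 mm) above the bracket's flat leg; no touch showed in any picture, nothing else was moved, and I handed it in at 19 s.

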